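# Hang the box-shaped parts tin on the bench hook

## Robot

A 6-joint arm with a two-finger parallel gripper is mounted at the origin on the work surface. World frame = base frame: x ahead of the robot, y to its left, z up, the work surface at z = 0. Lengths are in mm, angles in rad, forces in N, time in s.
With the tool pointing down it reaches from about 325 to 900 mm from the base axis. Payload 6.1 kg.
Tool frame: the origin (TCP) lies at the very end of the fingers, on their centre line; the grasp point (between the pads) lies 19 mm behind it; z points along the fingers, y is the direction in which the jaws open and shut (so a half turn about z gives the same grasp; the last joint's range is limited). The gripper opens to 85 mm and grips with 20 to 120 N. Pads are 22 mm wide; open, the fingers measure 114 mm over their backs; the gripper's body (76 mm by 85 mm) begins 54 mm behind the grasp point. The pads swing forward as they close: fully open they stand 13 mm farther back than shut.
Start: joints at [1.19, 0.22, 1.526, -0, 1.395, -0.126], TCP at [157.531, 604.814, 231.3] pointing down, gripper open.
Joint ranges: [-2.98, 2.98], [-0.91, 2.08], [0.09, 2.57], [-1.24, 4.39], [0.2, 2.65], [-2.68, 2.68]. Speed limits (rad/s): [2.57, 2.57, 3.01, 3.14, 3.14, 3.14].

## Interface

Orientations are given as a 3x3 rotation matrix whose columns are the frame's x, y, z axes.
In Python, from bench import robot gives the robot as it stands.
- The arm moves only by the shell command python3 -m pendant 'ROWS'. ROWS is JSON, a list of rows, each a list of 3 entries, a list of its own where there are three numbers: the shift along the world's x, y, z in m, then the turn, a rotation vector about the world's x, y, z in degrees, then the opening, from 0 (shut) to 1 (fully open). In form: [[[dx, dy, dz], [rx, ry, rz], fingers], ...]. A call has 1 to 8 rows; each row is the pose to reach, as a shift and turn from the pose commanded when the call began; what a row does not reach only later rows make up. A row lasts 1/12 s, in which the tool goes at most 41.7 mm and 7.16 degrees, less where a joint would pass 70% of its speed; a pose out of reach is approached as far as the arm can. A call with a gripper value outside its range is refused whole. The fingers move at their own pace and stop on an object; the grip force is fixed at half the most. Time passes only in rows, so rows that repeat a pose let the fingers close. It gives the time, the measured TCP pose, the force and the opening at its end, in the units of the state.
- robot.state(): the state, without advancing time (a new reading comes with each control period).
- robot.capture(name): name is "side" or "top"; returns the picture (420x560x3 uint8, red, green, blue); there is no depth.
- robot.camera_model(name): a dict with "intrinsics" (3x3 intrinsics, pixels), "pose" (4x4, takes a point from camera to world coordinates). Camera axes: x right, y up, looking along -z (the intrinsics and any distortion apply to the point x, -y, -z); pixel columns grow to the right and rows downward; lengths in mm; the calibration is good to about 2 mm. A picture is of the moment at which its call begins. camera_model takes no time and is no camera call.
- robot.job_done(): hands the job in, once; it reports no verdict.
The state is a dict: "clock": time; "qpos": joint angles; "qd": joint speeds; "tau": joint torques, N m; "tcp_pos": TCP position; "eef_rot": TCP orientation; "wrist_force": force on the tool from outside, world axes, zero at the start; "moment": the same for the moment, N m; "finger_gap": finger opening in mm.
Only numpy, scipy, OpenCV 4.12 (cv2) and the standard library are available. Lean on these libraries where they do the work, as an engineer would, in place of code of your own. Each camera call takes 0.05 s, during which the arm holds its last target. There are 200 camera calls.

## Task

Clear the rectangular steel parts tin off the bench: hang it on the hook of the steel stand by its strap handle, with the hook near the middle of the handle, and let it hang level and still. Leave the round tin standing where it is.

Things in the scene. Friction and masses are not known exactly. Their poses are not given: they have to be found in the camera images.
- box_tin: Loose open rectangular plain steel tin, 0.17 to 0.29 kg: 80 mm along x, 150 mm along y, walls 60 mm high, 3 mm thick, with a rigid strap handle over it along y (uprights at the middles of the short sides, 158 mm over all). Origin: centre of the underside, z up. Same when turned half round about z. Gripped 40 mm or so to one side of the handle's middle, the fingers stay clear of the hook.
- box_tin_handle (a point): Middle of the underside of that tin's straight level handle bar, 120 mm above the tin's origin and 60 mm above its rim; axes as the tin's. The bar runs along y, 12 mm wide (x) and 10 mm thick, so its top is 130 mm up; it is free for 75 mm either side of the middle, the opening under it 150 x 60 mm.
- hook_seat (a point): On top of the hook's flat floor, 180 mm above the bench. Hook: steel strap 20 mm wide, 6 mm thick, on a fixed stand. x points along the hook to its post, y across, z up. Post (24 mm square) face at x +73 mm, post top 20 mm above the floor. Upturned tip from x -33 to -38 mm, 20 mm high. 10 mm base plate on the bench. The bar lies across the hook: in over the tip, tip inside the handle, then down.
- round_tin: Loose round open steel tin, 104 mm across the rim, 60 mm high, with the same kind of strap handle (bar along its y, top 130 mm above the bench). To be left alone. Origin: centre of the underside.

How it is judged:
By the outcome, as a careful person would: the job done as asked, in the order asked, and still so for the second after the job is handed in, with the robot touching nothing.
It also fails if it takes over 53 s, if anything falls off the work surface, if the arm or the gripper's body presses on something with over 40 N, if the wrist force passes 120 N, or if a joint passes its speed limit or range.

## Working session

There is one attempt and no reset: what is moved stays moved. The work goes in short steps, Python scripts to look and compute and a shell command to move; the robot and the scene stay as the last step left them, time stands still between calls to the robot, and variables do not carry over. Pictures are saved under pics/ and viewed, about 8 in all and at most 12, crops included, and the job is handed in when it is done.

```bash
mkdir -p pics; ls
python3 - <<'E'
from bench import robot
import cv2
for n in("top","side"):
    im=robot.capture(n); cv2.imwrite(f"pics/{n}0.png",im[:,:,::-1])
    m=robot.camera_model(n); print(n,m)
s=robot.state(); print(s["clock"],s["tcp_pos"],s["eef_rot"],s["finger_gap"])
E
```

```text
pics
top {'intrinsics': array([[478.25687739,   0.        , 272.83775653],
       [  0.        , 478.25687739, 211.41009436],
       [  0.        ,   0.        ,   1.        ]]), 'pose': array([[ 2.45817418e-02,  9.92903954e-01, -1.16350656e-01,
         3.85487395e+02],
       [-9.99578426e-01,  2.26130475e-02, -1.82104212e-02,
         1.01617012e+01],
       [-1.54501563e-02,  1.16749250e-01,  9.93041241e-01,
         1.21413397e+03],
       [ 0.00000000e+00,  0.00000000e+00,  0.00000000e+00,
         1.00000000e+00]])}
side {'intrinsics': array([[529.93495243,   0.        , 276.81523497],
       [  0.        , 529.93495243, 210.42854329],
       [  0.        ,   0.        ,   1.        ]]), 'pose': array([[ 9.75043430e-01,  1.41953682e-01, -1.70702848e-01,
         3.25370684e+02],
       [-2.21942436e-01,  6.03681896e-01, -7.65708642e-01,
        -7.76728338e+02],
       [-5.64494253e-03,  7.84485386e-01,  6.20121612e-01,
         7.60067653e+02],
       [ 0.00000000e+00,  0.00000000e+00,  0.00000000e+00,
         1.00000000e+00]])}
0.1 [157.34618579 604.307137   230.30976873] [[-9.67714836e-01  2.52046805e-01 -6.35876063e-04]
 [ 2.52047526e-01  9.67713471e-01 -1.63770078e-03]
 [ 2.02568582e-04 -1.74509833e-03 -9.99998457e-01]] 85.44545068020338
```

View pics/top0.png

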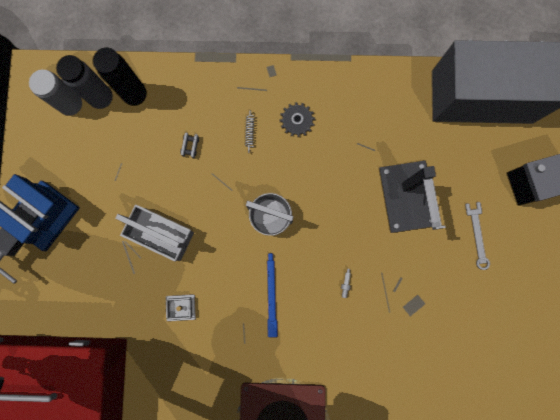

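View pics/side0.png

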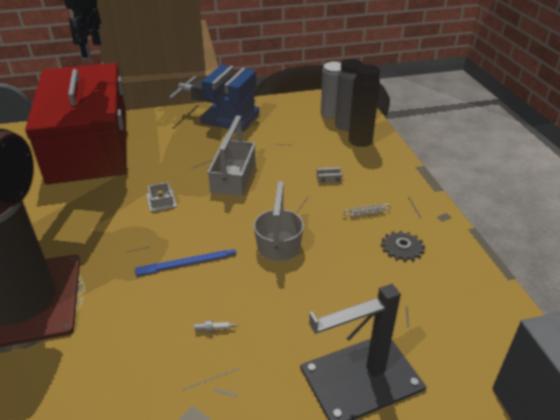

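Top view: rectangular tin at about (157,233), round tin at (270,215), hook from post (428,172) to tip (437,226). Side view: tin at (233,165), hook tip at (315,320), post at (388,292). I'll enlarge these.

```bash
cat > h.py <<'E'
import numpy as np, cv2
from bench import robot
def ray(n,u,v):
    m=robot.camera_model(n);K=m["intrinsics"];P=m["pose"]
    d=np.array([(u-K[0,2])/K[0,0],-(v-K[1,2])/K[1,1],-1.])
    return P[:3,3],P[:3,:3]@d
def atz(n,u,v,z):
    o,d=ray(n,u,v); return o+d*(z-o[2])/d[2]
def tri(uvt,uvs):
    (o1,d1),(o2,d2)=ray("top",*uvt),ray("side",*uvs)
    A=np.c_[d1,-d2]; t=np.linalg.lstsq(A,o2-o1,rcond=None)[0]
    p,q=o1+d1*t[0],o2+d2*t[1]; return (p+q)/2,np.linalg.norm(p-q)
def proj(n,p):
    m=robot.camera_model(n);K=m["intrinsics"];P=m["pose"]
    c=P[:3,:3].T@(np.asarray(p)-P[:3,3]); return K[0,0]*c[0]/-c[2]+K[0,2], K[1,1]*-c[1]/-c[2]+K[1,2]
def crop(src,x,y,w,h,k):
    c=cv2.resize(src[y:y+h,x:x+w],None,fx=k,fy=k,interpolation=cv2.INTER_CUBIC)
    for i in range(0,w,10): cv2.line(c,(i*k,0),(i*k,6 if i%50 else 14),(0,255,0),1)
    for j in range(0,h,10): cv2.line(c,(0,j*k),(6 if j%50 else 14,j*k),(0,255,0),1)
    cv2.putText(c,f"{x},{y}",(16,24),0,.5,(0,255,0),1); return c
E
python3 - <<'E'
from h import *
t,s=cv2.imread("pics/top0.png"),cv2.imread("pics/side0.png")
a=np.hstack([crop(t,105,190,100,75,4),crop(t,370,150,100,75,4)])
b=np.hstack([crop(s,190,115,100,75,4),crop(s,300,280,100,75,4)])
cv2.imwrite("pics/crops0.png",np.vstack([a,b]))
E
```

```text
(no output)
```

View pics/crops0.png

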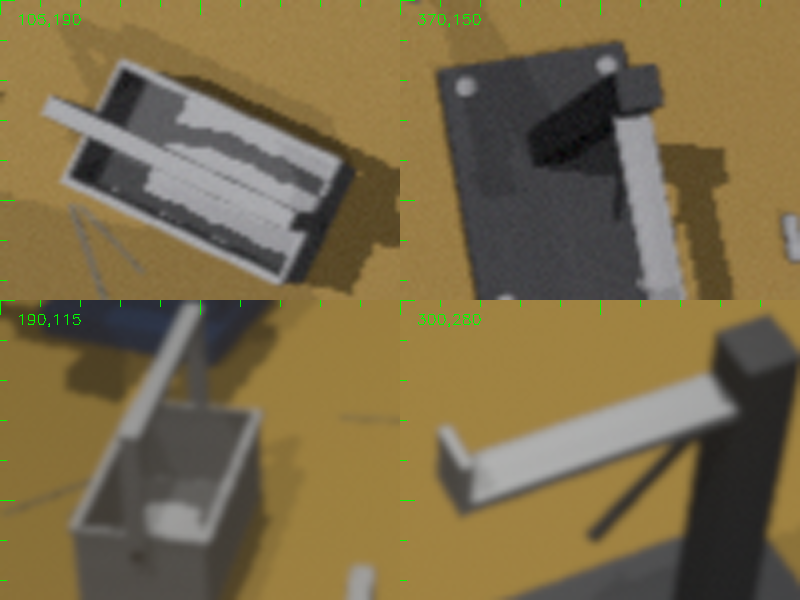

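Run:
```python
from h import *
np.set_printoptions(precision=1,suppress=True)
R=[atz("top",u,v,60) for u,v in [(135.5,205.5),(193,229.5),(176.25,260.75),(120.75,235)]]
print("rim",R,"c",np.mean(R,0),[np.linalg.norm(R[i]-R[(i+1)%4]) for i in range(4)])
d=R[1]-R[0]+R[2]-R[3]; print("dir deg",np.degrees(np.arctan2(d[1],d[0])))
d2=R[0]-R[3]+R[1]-R[2]; print("short deg",np.degrees(np.arctan2(d2[1],d2[0])))
a,b=atz("top",116.75,216.25,130),atz("top",181,245,130); print("bar",a,b,(a+b)/2,np.linalg.norm(a-b))
print("bar near end side",tri((181,245),(190+131/4,115+135/4)))
P=atz("top",429.9,172,200);print("post",P)
pc=lambda u,v:(300+(u-400)/4,280+(v-300)/4)
print("post side",atz("side",*pc(759,344),200), tri((429.9,172),pc(759,344)))
T=[atz("side",*pc(u,v),200) for u,v in [(442,428),(468,465)]];print("tip top corners",T)
F=[atz("side",*pc(u,v),180) for u,v in [(470,505),(708,374),(737,410)]];print("floor",F)
S=[atz("top",370+(u-400)/4,150+v/4,180) for u,v in [(614,116),(650,112),(647,295),(683,292)]];print("strap",S)
d=P-np.mean(T,0);print(d,np.degrees(np.arctan2(d[1],d[0])))
t=cv2.imread("pics/top0.png")
cv2.imwrite("pics/c1.png",np.hstack([crop(t,400,155,60,85,6),crop(t,170,190,50,85,6)]))
```

```text
rim [array([527.6, 367.4,  60. ]), array([472.1, 223.9,  60. ]), array([395.8, 261. ,  60. ]), array([454.6, 399.1,  60. ])] c [462.5 312.8  60. ] [np.float64(153.8519367426789), np.float64(84.87835565016108), np.float64(150.16491214410246), np.float64(79.57495822036103)]
dir deg -112.09261133982898
short deg -24.76475026324665
bar [493.2 387.4 130. ] [431.  236.7 130. ] [462.1 312.  130. ] 163.08212888807458
bar near end side (array([429.7, 235.2, 137.5]), np.float64(1.8839608178370015))
post [ 597.1 -306.   200. ]
post side [ 595.3 -302.9  200. ] (array([ 595.4, -304.9,  202.4]), np.float64(2.390933649144133))
tip top corners [array([ 474.7, -314.7,  200. ]), array([ 478.8, -332.3,  200. ])]
floor [array([ 480.1, -333.4,  180. ]), array([ 581.2, -295.6,  180. ]), array([ 585. , -314.1,  180. ])]
strap [array([ 585.4, -298.1,  180. ]), array([ 588. , -317.7,  180. ]), array([ 487.6, -314.7,  180. ]), array([ 489.7, -334.1,  180. ])]
[120.3  17.5   0. ] 8.25846491731078
```

View pics/c1.png

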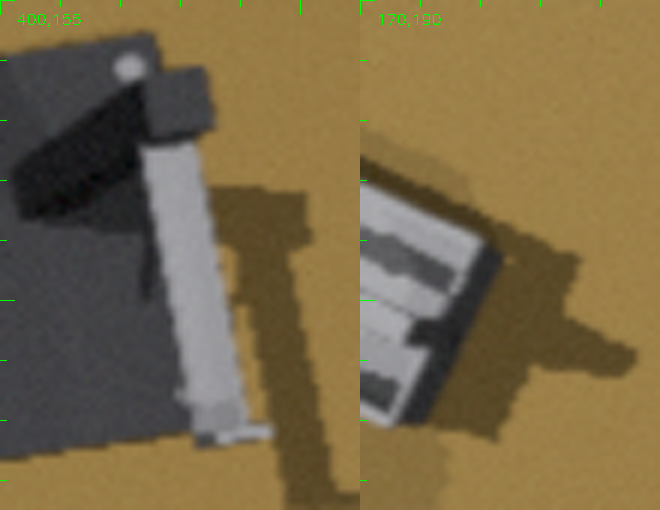

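Hook tip top is at about (440.7,227.3) in the top picture. That fits a seat near (512,-318), hook yaw about 9°, with the tip and post consistent across both cameras. Tin centre is about (462,312), with the bar at about 67.5°.

```bash
python3 - <<'E'
from h import *
np.set_printoptions(precision=1,suppress=True)
print("tip",atz("top",440.7,227.3,200)); print("strut end",tri((424.7,204.7),(347.5,340)))
print("round",atz("top",270,215,60))
E
python3 -m pendant '[[[0.160,-0.128,0.09],[0,0,-49],1],[[0.160,-0.128,0.09],[0,0,-49],1],[[0.160,-0.128,0.09],[0,0,-49],1],[[0.160,-0.128,0.09],[0,0,-49],1],[[0.160,-0.128,0.09],[0,0,-49],1],[[0.160,-0.128,0.09],[0,0,-49],1],[[0.160,-0.128,0.09],[0,0,-49],1],[[0.160,-0.128,0.09],[0,0,-49],1]]'
python3 -m pendant '[[[0.160,-0.128,-0.08],[0,0,-49],1],[[0.160,-0.128,-0.08],[0,0,-49],1],[[0.160,-0.128,-0.08],[0,0,-49],1],[[0.160,-0.128,-0.08],[0,0,-49],1],[[0.160,-0.128,-0.08],[0,0,-49],1],[[0.160,-0.128,-0.08],[0,0,-49],1],[[0.160,-0.128,-0.08],[0,0,-49],1],[[0.160,-0.128,-0.08],[0,0,-49],1]]'
python3 - <<'E'
from h import *
s=robot.state(); R=s["eef_rot"]; print(s["clock"],s["tcp_pos"],np.degrees(np.arctan2(R[1,1],R[0,1])),s["qpos"])
a,b=robot.capture("top"),robot.capture("side")
cv2.imwrite("pics/c2.png",np.hstack([crop(a[:,:,::-1],80,170,130,150,3),crop(b[:,:,::-1],180,60,130,150,3)]))
E
```

```text
tip [ 478.6 -327.1  200. ]
strut end (array([ 535. , -316.4,  124.3]), np.float64(3.0066186433854436))
round [511.8  38.   60. ]
clock: 0.77
tcp_pos: [318.8, 476.0, 321.8]
eef_rot: [[-0.439, 0.898, 0.0], [0.898, 0.439, 0.001], [0.0, 0.001, -1.0]]
wrist_force: [1.2, 0.2, 0.1]
finger_gap: 85.3
clock: 1.43
tcp_pos: [477.2, 348.0, 239.4]
eef_rot: [[0.386, 0.923, -0.003], [0.923, -0.386, -0.001], [-0.002, -0.002, -1.0]]
wrist_force: [-0.5, 0.1, -0.0]
finger_gap: 85.2
1.4333 [477.20606052 348.01967861 239.36140452] -22.694257142065677 [4.96501702e-01 1.36248329e-01 1.60703535e+00 2.41507865e-04
 1.40166307e+00 8.92547340e-01]
```

View pics/c2.png

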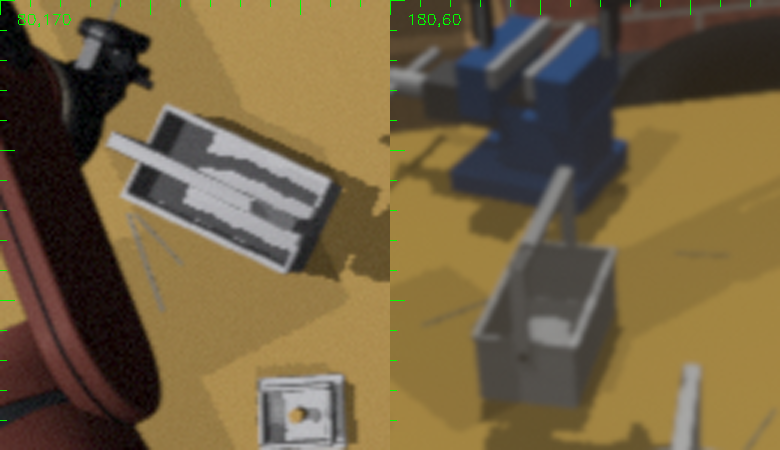

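Run:
```python
from h import *
np.set_printoptions(precision=1,suppress=True)
p=robot.state()["tcp_pos"]; y=robot.state()["eef_rot"][:,1]
for n in("top","side"): print(n,proj(n,p),proj(n,p+50*y+[0,0,13]),proj(n,p-50*y+[0,0,13]),proj(n,p+[0,0,120]))
```

```text
top (np.float64(116.4367078831608), np.float64(218.81633839006966)) (np.float64(124.9162611940782), np.float64(195.8200615249595)) (np.float64(103.48639987721), np.float64(240.74934258664047)) (np.float64(93.84783418302672), np.float64(212.0853706308838))
side (np.float64(233.36147736207772), np.float64(81.7806275146452)) (np.float64(254.66241484829268), np.float64(77.85512814843747)) (np.float64(211.64787793605603), np.float64(75.0039674771925)) (np.float64(230.19812189364518), np.float64(29.424074997822203))
```

```bash
python3 -m pendant '[[[0,0.001,-0.04],[0,0,0],1],[[0,0.001,-0.08],[0,0,0],1],[[0,0.001,-0.11],[0,0,0],1],[[0,0.001,-0.134],[0,0,0],1],[[0,0.001,-0.134],[0,0,0],1],[[0,0.001,-0.134],[0,0,0],0],[[0,0.001,-0.134],[0,0,0],0],[[0,0.001,-0.134],[0,0,0],0]]'
python3 -m pendant '[[[0,0,0],[0,0,0],0],[[0,0,0],[0,0,0],0],[[0,0,0],[0,0,0],0],[[0,0,0],[0,0,0],0],[[0,0,0],[0,0,0],0],[[0,0,0],[0,0,0],0],[[0,0,0],[0,0,0],0],[[0,0,0],[0,0,0],0]]'
```

```text
clock: 2.2
tcp_pos: [479.0, 351.2, 110.2]
eef_rot: [[0.383, 0.924, 0.004], [0.924, -0.383, 0.002], [0.004, 0.003, -1.0]]
wrist_force: [-0.1, 0.3, -0.4]
finger_gap: 52.0
clock: 2.87
tcp_pos: [478.0, 350.4, 108.4]
eef_rot: [[0.384, 0.923, 0.001], [0.923, -0.384, 0.001], [0.002, 0.001, -1.0]]
wrist_force: [-2.5, 0.9, 5.5]
finger_gap: 10.9
```

```bash
python3 -m pendant '[[[0,0,0.01],[0,0,0],0],[[0,0,0.02],[0,0,0],0],[[0,0,0.04],[0,0,0],0],[[0,0,0.06],[0,0,0],0],[[0,0,0.085],[0,0,0],0],[[0,0,0.11],[0,0,0],0],[[0,0,0.135],[0,0,0],0],[[0,0,0.16],[0,0,0],0]]'
python3 -m pendant '[[[0,0,0.01],[0,0,0],0],[[0,0,0.02],[0,0,0],0],[[0,0,0.03],[0,0,0],0],[[0,0,0.03],[0,0,0],0],[[0,0,0.03],[0,0,0],0],[[0,0,0.03],[0,0,0],0]]'
python3 - <<'E'
from h import *
s=robot.state(); print(s["clock"],s["tcp_pos"],s["wrist_force"],s["moment"],s["finger_gap"])
a,b=robot.capture("top"),robot.capture("side")
cv2.imwrite("pics/c3.png",np.hstack([crop(a[:,:,::-1],60,150,130,150,3),crop(b[:,:,::-1],180,0,130,150,3)]))
E
```

```text
clock: 3.53
tcp_pos: [477.3, 349.4, 268.8]
eef_rot: [[0.384, 0.923, -0.0], [0.923, -0.384, -0.0], [-0.0, 0.0, -1.0]]
wrist_force: [-0.2, 0.2, -1.8]
finger_gap: 10.6
clock: 4.03
tcp_pos: [477.0, 349.5, 295.6]
eef_rot: [[0.384, 0.923, -0.002], [0.923, -0.384, -0.001], [-0.002, -0.002, -1.0]]
wrist_force: [0.3, 0.9, -3.2]
finger_gap: 10.3
4.0333 [476.9997496  349.48384418 295.63194705] [ 0.34447183  0.87886774 -3.1546762 ] [ 0.05519563 -0.001882    0.01886878] 10.303895077151553
```

View pics/c3.png

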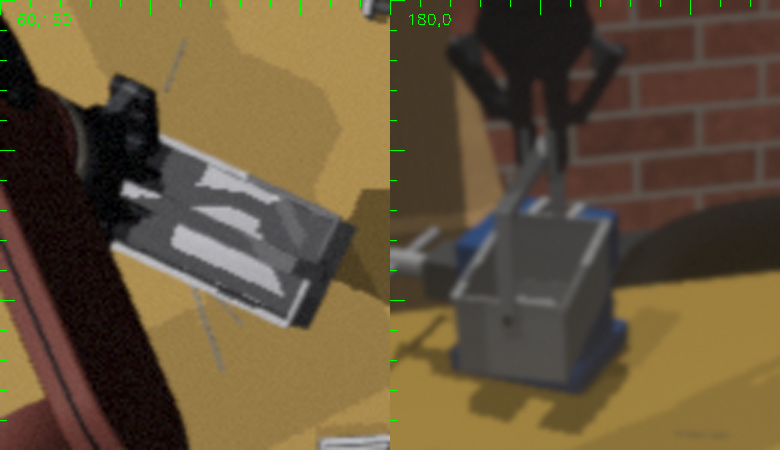

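The tin is held level by its bar, with the gripper near the vise end of the handle and clear of the rim. Now I carry it over to in front of the hook tip at moderate speed.

```bash
python3 -m pendant '[[[-0.001,-0.008,0],[0,0,0.5],0],[[-0.003,-0.022,0],[0,0,1],0],[[-0.005,-0.040,0],[0,0,2],0],[[-0.008,-0.060,0],[0,0,3],0],[[-0.010,-0.080,0],[0,0,4],0],[[-0.013,-0.102,0],[0,0,5],0],[[-0.016,-0.124,0],[0,0,6],0],[[-0.018,-0.146,0],[0,0,7],0]]'
python3 -m pendant '[[[-0.003,-0.022,0],[0,0,1],0],[[-0.005,-0.044,0],[0,0,2],0],[[-0.008,-0.066,0],[0,0,3],0],[[-0.011,-0.088,0],[0,0,4],0],[[-0.014,-0.110,0],[0,0,5],0],[[-0.016,-0.132,0],[0,0,6],0],[[-0.019,-0.154,0],[0,0,7],0],[[-0.022,-0.176,0],[0,0,8],0]]'
python3 -m pendant '[[[-0.003,-0.022,0],[0,0,1],0],[[-0.005,-0.044,0],[0,0,2],0],[[-0.008,-0.066,0],[0,0,3],0],[[-0.011,-0.088,0],[0,0,4],0],[[-0.014,-0.110,0],[0,0,5],0],[[-0.016,-0.132,0],[0,0,6],0],[[-0.019,-0.154,0],[0,0,7],0],[[-0.022,-0.176,0],[0,0,8],0]]'
python3 -m pendant '[[[-0.003,-0.022,0],[0,0,1],0],[[-0.005,-0.044,0],[0,0,2.5],0],[[-0.008,-0.066,0],[0,0,4],0],[[-0.011,-0.088,0],[0,0,5.5],0],[[-0.014,-0.110,0],[0,0,7],0],[[-0.016,-0.128,0],[0,0,8],0],[[-0.018,-0.141,0],[0,0,8.7],0],[[-0.018,-0.147,0],[0,0,9],0]]'
python3 -m pendant '[[[0,0,-0.008],[0,0,0],0],[[0,0,-0.025],[0,0,0],0],[[0,0,-0.045],[0,0,0],0],[[0,0,-0.065],[0,0,0],0],[[0,0,-0.08],[0,0,0],0],[[0,0,-0.088],[0,0,0],0],[[0,0,-0.09],[0,0,0],0],[[0,0,-0.09],[0,0,0],0]]'
python3 - <<'E'
from h import *
s=robot.state(); R=s["eef_rot"]; print(s["clock"],s["tcp_pos"],np.degrees(np.arctan2(R[1,1],R[0,1])),s["finger_gap"])
a,b=robot.capture("top"),robot.capture("side")
cv2.imwrite("pics/c4.png",np.hstack([crop(a[:,:,::-1],340,150,130,190,3),crop(b[:,:,::-1],240,230,130,190,3)]))
E
```

```text
clock: 4.8
tcp_pos: [458.8, 202.4, 296.8]
eef_rot: [[0.267, 0.964, -0.001], [0.964, -0.267, -0.0], [-0.001, -0.001, -1.0]]
wrist_force: [-0.6, 0.9, -2.6]
finger_gap: 10.8
clock: 5.47
tcp_pos: [436.7, 26.5, 296.9]
eef_rot: [[0.131, 0.991, -0.001], [0.991, -0.131, -0.0], [-0.0, -0.001, -1.0]]
wrist_force: [0.2, 0.3, -3.0]
finger_gap: 10.8
clock: 6.13
tcp_pos: [414.6, -149.3, 296.9]
eef_rot: [[-0.008, 1.0, -0.001], [1.0, 0.008, 0.0], [0.0, -0.001, -1.0]]
wrist_force: [-0.5, -0.4, -2.7]
finger_gap: 10.7
clock: 6.8
tcp_pos: [396.3, -296.7, 296.6]
eef_rot: [[-0.162, 0.987, -0.001], [0.987, 0.162, 0.0], [0.0, -0.001, -1.0]]
wrist_force: [-0.6, 0.4, -2.8]
finger_gap: 10.7
clock: 7.47
tcp_pos: [397.4, -294.4, 206.8]
eef_rot: [[-0.164, 0.986, -0.001], [0.986, 0.164, 0.001], [0.001, -0.001, -1.0]]
wrist_force: [-0.1, -0.0, -3.1]
finger_gap: 10.7
7.4667 [ 397.38521881 -294.3995459   206.76572658] 9.431698402370685 10.655882661595564
```

View pics/c4.png

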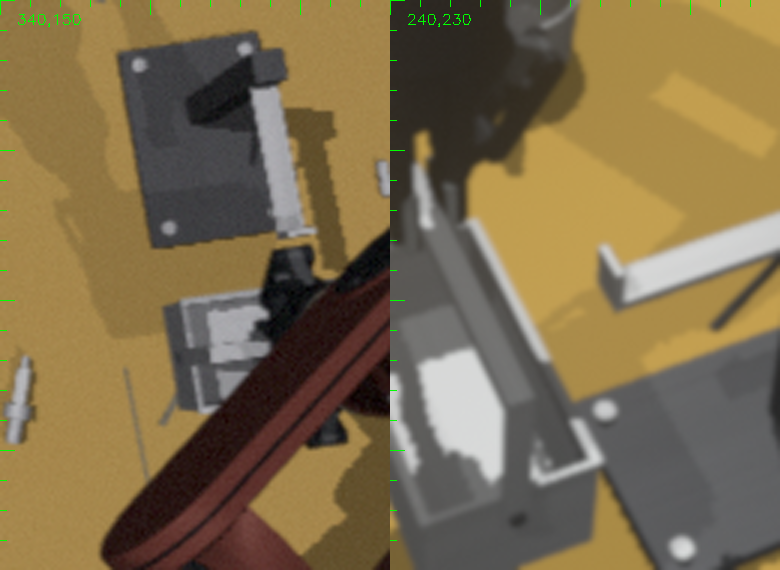

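Run:
```python
from h import *
np.set_printoptions(precision=1,suppress=True)
s=robot.state();p=s["tcp_pos"];y=s["eef_rot"][:,1];b=np.array([-y[1],y[0],0])
z0=p[2]+11.6-120; c=p-41.3*b; c[2]=z0
def w(x,yy,z): return c+x*y+yy*b+[0,0,z]
for nm,q in dict(barend=w(0,-79,130),barend2=w(0,79,130),rimNF=w(40,-75,60),rimFF=w(40,75,60),rimFb=w(-40,75,60),bot=w(40,75,0)).items():
  t=np.array(proj("top",q));u=np.array(proj("side",q)); print(nm,q,"topcrop",(t-[340,150])*3,"sidecrop",(u-[240,230])*3+[390,0])
```

```text
barend [ 417.7 -414.1  230. ] topcrop [447.2 320.5] sidecrop [532.6 411. ]
barend2 [ 391.9 -258.2  230. ] topcrop [216.7 353.2] sidecrop [398.6 142.7]
rimNF [ 456.6 -403.6  160. ] topcrop [389.7 269. ] sidecrop [613.8 471.5]
rimFF [ 432.  -255.6  160. ] topcrop [186.3 297.8] sidecrop [483.7 225.3]
rimFb [ 353.1 -268.7  159.9] topcrop [205.2 407.5] sidecrop [329.5 273.8]
bot [ 432.  -255.6  100. ] topcrop [166.6 300.7] sidecrop [485.1 303. ]
```

Top view: the rim's left corner (185,300 in the crop) matches prediction. Side view: the tin sits in front of the tip (600,250), 7 mm or so nearer the robot than predicted, which is within margin along the hook. The rim is below the hook floor and the bar above the tip. Now I slide in.

```bash
python3 -m pendant '[[[0.004,0.0006,0],[0,0,0],0],[[0.011,0.0016,0],[0,0,0],0],[[0.019,0.0028,0],[0,0,0],0],[[0.027,0.004,0],[0,0,0],0],[[0.035,0.005,0],[0,0,0],0],[[0.043,0.006,0],[0,0,0],0],[[0.051,0.007,0],[0,0,0],0],[[0.059,0.008,0],[0,0,0],0]]'
python3 -m pendant '[[[0.008,0.001,0],[0,0,0],0],[[0.016,0.0025,0],[0,0,0],0],[[0.024,0.004,0],[0,0,0],0],[[0.032,0.005,0],[0,0,0],0],[[0.040,0.006,0],[0,0,0],0],[[0.046,0.007,0],[0,0,0],0],[[0.049,0.0075,0],[0,0,0],0],[[0.049,0.0075,0],[0,0,0],0]]'
python3 - <<'E'
from h import *
s=robot.state(); R=s["eef_rot"]; print(s["clock"],s["tcp_pos"],s["wrist_force"],s["finger_gap"])
a,b=robot.capture("top"),robot.capture("side")
cv2.imwrite("pics/c5.png",np.hstack([crop(a[:,:,::-1],340,150,130,190,3),crop(b[:,:,::-1],280,230,130,190,3)]))
E
```

```text
clock: 8.23
tcp_pos: [457.5, -286.9, 207.2]
eef_rot: [[-0.164, 0.987, -0.0], [0.987, 0.164, 0.0], [0.0, -0.0, -1.0]]
wrist_force: [0.2, -0.3, -2.3]
finger_gap: 10.6
clock: 8.9
tcp_pos: [506.1, -279.5, 207.2]
eef_rot: [[-0.164, 0.986, 0.0], [0.986, 0.164, 0.0], [0.0, 0.0, -1.0]]
wrist_force: [0.3, -0.1, -2.5]
finger_gap: 10.8
8.9 [ 506.12719068 -279.51294347  207.21832471] [ 0.26266642 -0.05597575 -2.49708831] 10.825804390957575
```

View pics/c5.png

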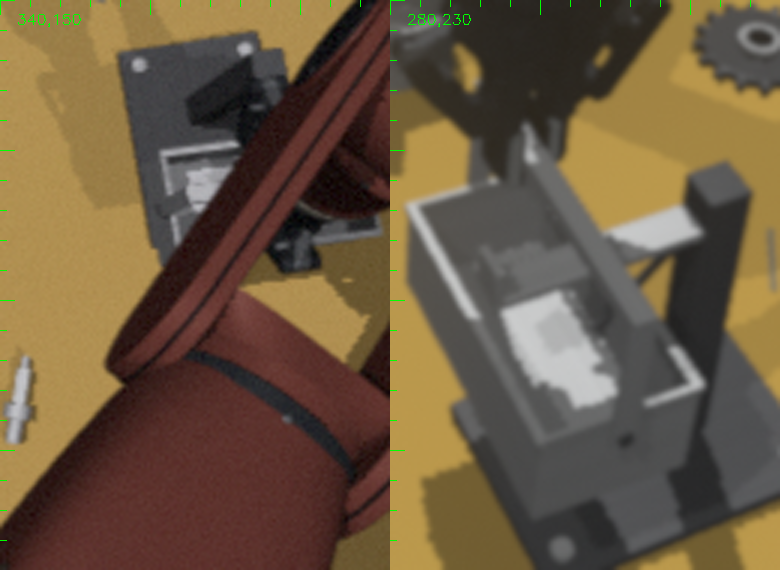

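The hook passes through the handle opening, with strap visible beyond the bar at (650,230) and the tip inside at (490,260). The wrist force shows no contact. Lowering.

```bash
python3 -m pendant '[[[0,0,-0.004],[0,0,0],0],[[0,0,-0.010],[0,0,0],0],[[0,0,-0.016],[0,0,0],0],[[0,0,-0.022],[0,0,0],0],[[0,0,-0.027],[0,0,0],0],[[0,0,-0.031],[0,0,0],0],[[0,0,-0.033],[0,0,0],0],[[0,0,-0.034],[0,0,0],0]]'
python3 -m pendant '[[[0,0,-0.001],[0,0,0],0],[[0,0,-0.002],[0,0,0],0],[[0,0,-0.003],[0,0,0],0],[[0,0,-0.003],[0,0,0],0],[[0,0,-0.003],[0,0,0],0]]'
```

```text
clock: 9.67
tcp_pos: [505.3, -279.5, 172.7]
eef_rot: [[-0.163, 0.987, -0.001], [0.987, 0.163, 0.0], [0.001, -0.001, -1.0]]
wrist_force: [0.1, 0.6, -1.6]
finger_gap: 10.5
clock: 10.08
tcp_pos: [505.6, -279.7, 170.4]
eef_rot: [[-0.163, 0.987, 0.0], [0.987, 0.163, -0.0], [-0.0, 0.0, -1.0]]
wrist_force: [0.3, -0.3, -2.4]
finger_gap: 10.9
```

Run:
```python
from h import *
s=robot.state();print(s["clock"],s["moment"])
p=s["tcp_pos"];y=s["eef_rot"][:,1];b=np.array([-y[1],y[0],0]);c=p-41.3*b;c[2]=p[2]+11.6-120
print("bar mid",c+[0,0,120]); 
for q in (c-79*b+[0,0,130], c-75*b+40*y+[0,0,60], c+75*b-40*y+[0,0,60], c-75*b-40*y+[0,0,60]): print((np.array(proj("side",q))-[280,230])*3+[390,0])
```

```text
10.0833 [ 0.04359928 -0.00520897 -0.01053626]
bar mid [ 512.33146423 -320.49301776  182.04158857]
[648.824465   385.44047806]
[705.37164791 443.60117084]
[417.76910973 261.6390404 ]
[550.42191164 502.92404862]
```

```bash
python3 -m pendant '[[[0,0,-0.001],[0,0,0],0],[[0,0,-0.002],[0,0,0],0],[[0,0,-0.002],[0,0,0],0],[[0,0,-0.002],[0,0,0],0]]'
python3 -m pendant '[[[0,0,-0.001],[0,0,0],0],[[0,0,-0.0015],[0,0,0],0],[[0,0,-0.0015],[0,0,0],0],[[0,0,-0.0015],[0,0,0],0]]'
```

```text
clock: 10.42
tcp_pos: [505.5, -279.6, 168.2]
eef_rot: [[-0.163, 0.987, -0.0], [0.987, 0.163, 0.0], [0.0, -0.0, -1.0]]
wrist_force: [0.0, -0.6, -2.3]
finger_gap: 10.6
clock: 10.75
tcp_pos: [505.7, -279.7, 167.4]
eef_rot: [[-0.163, 0.987, 0.0], [0.987, 0.163, -0.0], [-0.0, 0.0, -1.0]]
wrist_force: [-2.1, 2.3, 2.8]
finger_gap: 10.6
```

Contact: the force went from -2.3 to +2.8 N at TCP z 167.4, as expected. Opening gradually and staying put.

```bash
python3 -m pendant '[[[0,0,0],[0,0,0],0.17],[[0,0,0],[0,0,0],0.2],[[0,0,0],[0,0,0],0.3],[[0,0,0],[0,0,0],0.4],[[0,0,0],[0,0,0],0.5],[[0,0,0],[0,0,0],0.6],[[0,0,0],[0,0,0],0.6],[[0,0,0],[0,0,0],0.6]]'
python3 - <<'E'
from h import *
s=robot.state(); print(s["clock"],s["wrist_force"],s["finger_gap"])
a,b=robot.capture("top"),robot.capture("side")
cv2.imwrite("pics/c6.png",np.hstack([crop(a[:,:,::-1],340,150,130,190,3),crop(b[:,:,::-1],280,230,130,190,3)]))
E
```

```text
clock: 11.42
tcp_pos: [505.5, -279.7, 166.7]
eef_rot: [[-0.163, 0.987, -0.0], [0.987, 0.163, 0.0], [0.0, -0.0, -1.0]]
wrist_force: [0.3, -0.1, -1.0]
finger_gap: 50.9
11.4167 [ 0.34967337 -0.05982491 -1.04069497] 50.942396604993334
```

View pics/c6.png

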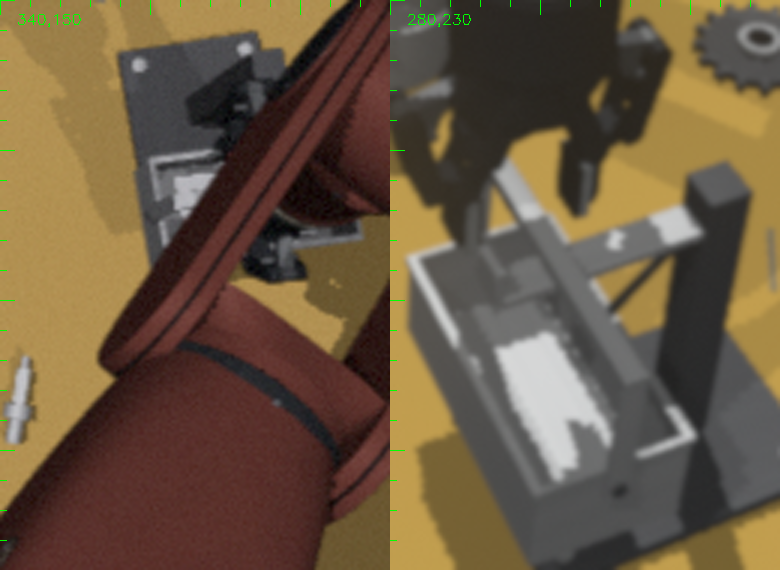

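The tin hangs on the strap: the bar crosses the hook near (555,255) and the fingers are clear either side. Retreating straight up, then back.

```bash
python3 -m pendant '[[[0,0,0.006],[0,0,0],0.6],[[0,0,0.018],[0,0,0],0.6],[[0,0,0.035],[0,0,0],0.6],[[0,0,0.055],[0,0,0],0.6],[[0,0,0.08],[0,0,0],0.6],[[0,0,0.105],[0,0,0],0.6],[[0,0,0.13],[0,0,0],0.6],[[0,0,0.16],[0,0,0],0.6]]'
python3 -m pendant '[[[0,0.03,0.02],[0,0,0],0.6],[[-0.01,0.07,0.02],[0,0,0],0.6],[[-0.02,0.11,0.02],[0,0,0],0.6],[[-0.03,0.15,0.02],[0,0,0],0.6],[[-0.04,0.19,0.02],[0,0,0],0.6],[[-0.05,0.23,0.02],[0,0,0],0.6],[[-0.05,0.26,0.02],[0,0,0],0.6],[[-0.05,0.26,0.02],[0,0,0],0.6]]'
python3 - <<'E'
from h import *
a,b=robot.capture("top"),robot.capture("side")
cv2.imwrite("pics/c7.png",np.hstack([crop(a[:,:,::-1],340,150,130,150,3),crop(b[:,:,::-1],260,240,130,150,3)]))
cv2.imwrite("pics/s7.png",b[:,:,::-1])
print(robot.state()["clock"])
E
python3 -m pendant '[[[0,0,0],[0,0,0],0.6],[[0,0,0],[0,0,0],0.6],[[0,0,0],[0,0,0],0.6],[[0,0,0],[0,0,0],0.6],[[0,0,0],[0,0,0],0.6],[[0,0,0],[0,0,0],0.6],[[0,0,0],[0,0,0],0.6],[[0,0,0],[0,0,0],0.6]]' >/dev/null
python3 - <<'E'
from h import *
a=robot.capture("side")[:,:,::-1]; o=cv2.imread("pics/s7.png")
d=cv2.absdiff(a,o)[220:,250:].max(2); print("motion in tin region: px>25:",(d>25).sum(),"mean",d.mean())
o0=cv2.imread("pics/side0.png"); d=cv2.absdiff(a,o0)[225:262,250:310].max(2);print("round tin diff",(d>40).sum(),d.mean())
E
```

```text
clock: 12.18
tcp_pos: [505.1, -279.4, 328.5]
eef_rot: [[-0.163, 0.987, -0.0], [0.987, 0.163, 0.0], [0.0, -0.0, -1.0]]
wrist_force: [0.3, -0.5, -0.7]
finger_gap: 51.2
clock: 12.85
tcp_pos: [455.0, -15.0, 348.9]
eef_rot: [[-0.168, 0.986, 0.003], [0.986, 0.168, 0.002], [0.001, 0.003, -1.0]]
wrist_force: [-0.2, 0.6, 0.6]
finger_gap: 51.2
12.95
motion in tin region: px>25: 23 mean 0.8856774193548387
round tin diff 0 0.9315315315315316
```

View pics/c7.png

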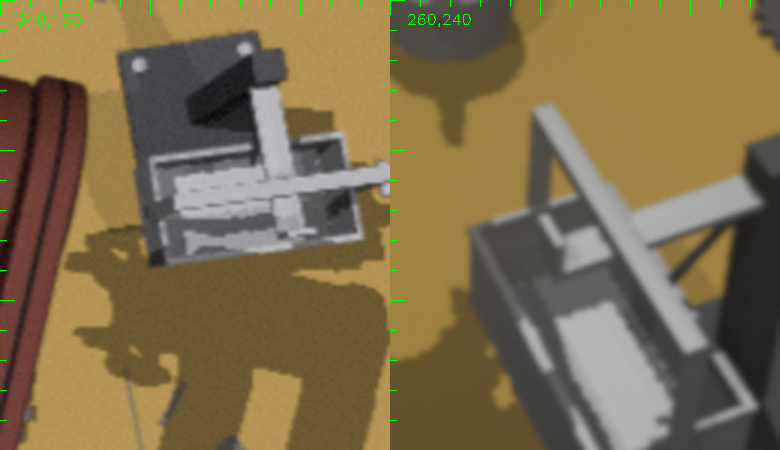

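Run:
```python
from h import *
np.set_printoptions(precision=1,suppress=True)
T=lambda u,v:(340+u/3,150+v/3); S=lambda u,v:(260+(u-390)/3,240+v/3)
for n,t,s in(("L",(163,250),(472,228)),("R",(343,133),(755,405))): print(n,tri(T(*t),S(*s)))
C=[atz("top",*T(*q),120) for q in((152,157),(343,133),(362,238),(163,250))];print(C,np.mean(C,0))
a,b=atz("side",*S(543,107),190),atz("side",*S(692,342),190);print("bar ends",a,b,(a+b)/2,np.linalg.norm(a-b))
a=robot.capture("top")[:,:,::-1];b=robot.capture("side")[:,:,::-1]
cv2.imwrite("pics/c8.png",np.hstack([crop(a,380,180,100,70,4),crop(b,270,260,90,70,4)[:,:390]]))
print(robot.state()["clock"])
```

```text
L (array([ 464.3, -247.7,  119. ]), np.float64(10.76142882200656))
R (array([ 561.1, -384.2,  124.7]), np.float64(1.807095853225201))
[array([ 540.9, -240.2,  120. ]), array([ 562.7, -386.2,  120. ]), array([ 482.3, -398.9,  120. ]), array([ 469.6, -248.3,  120. ])] [ 513.9 -318.4  120. ]
bar ends [ 497.2 -238.4  190. ] [ 521.3 -388.9  190. ] [ 509.3 -313.7  190. ] 152.40158649685074
13.7667
```

View pics/c8.png

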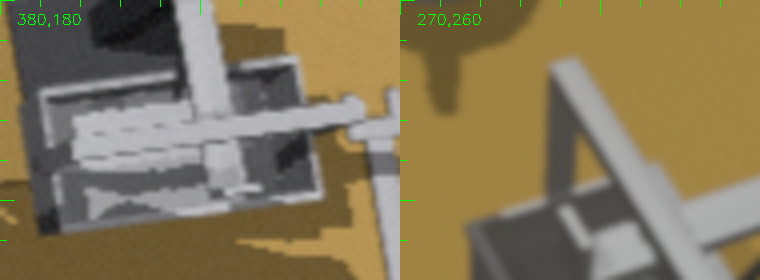

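The tin hangs with the hook at mid-handle: rim centre measured at (514,-318) against the seat at (513,-319). Both rim heights read close to 120 mm, nothing is moving, and the round tin has not changed.

```bash
python3 -c "
from bench import robot
print(robot.job_done())"
```

```text
the job is handed in; nothing more can be done
None
```

The rectangular tin now hangs by its strap handle on the stand's hook, and I handed the job in at about 13.8 s of the 53 s allowed. I gripped it about 41 mm from the handle's middle and carried it over the round tin. Then I slid the handle in over the hook tip, lowered it until the wrist force showed contact, let go and drew the arm clear.

Last checks:
- **Position on the hook:** the top camera puts the rim centre at (514, -318) and the hook seat at about (513, -319). The hook is within a few millimetres of the handle's middle. The side camera alone put the middle of the bar about 6 mm off, at (509, -314).
- **Level:** two rim corners measured 119 mm and 125 mm high where 120 mm was expected. The first had a poor fit between cameras (10.8 mm mismatch), so level is confirmed only roughly, mostly by eye.
- **Still:** two side pictures about 0.7 s apart differed in only 23 pixels around the tin.
- **Round tin:** its picture was unchanged from the start.
- **Forces:** the wrist force readings stayed below about 6 N throughout.

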